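# Vent the blue vacuum line

### The job

Vent the blue line on the vacuum manifold: pull the blue knob straight up as far as it goes, to its out position, leave it there for a moment, then push it back down until it is fully home, and let go. Leave the red knob pushed in and the yellow knob pulled out, as they are.

Things in the scene. Friction and masses are not known exactly. Their poses are not given: they have to be found in the camera images.
- grip_blue (a point): Centre (half-way up) of the blue knob's head, the point to pinch; moves with the knob. Head: upright blue cylinder, 32 mm in diameter, 28 mm high, on a 12 mm steel stem. Knob home: this point is 123 mm above the bench, the head's underside 14 mm above its valve, a 64 mm square aluminium block with its top 95 mm above the bench. Axes: z up, along the travel; y along the row of valves; x across it.
- knob_blue (a joint): How far the blue knob is pulled out, in m: 0 = fully home (its start), 0.025 = fully out, 25 mm straight up, with a firm stop at each end. A friction detent of about 4 N holds it: about 5 N moves it either way, and it stays where it is left. It has no spring and the knob weighs about 60 g.
- knob_red (a joint): The same for the red knob, of the same size and shape; starts home (0). The three valves stand 110 mm apart (centre to centre), in varying order, in one row on a fixed white and blue manifold bar 360 mm long (y), 110 mm wide (x) and 50 mm high.
- knob_yellow (a joint): The same for the yellow knob, of the same size and shape; starts fully out (0.025), so that its head stands 25 mm higher than the others.

How it is judged:
By the outcome, as a careful person would: the job done as asked, in the order asked, and still so for the second after the job is handed in, with the robot touching nothing.
It also fails if it takes over 32 s, if anything falls off the work surface, if the arm or the gripper's body presses on something with over 40 N, if the wrist force passes 120 N, or if a joint passes its speed limit or range.

### The arm

A 6-joint arm with a two-finger parallel gripper is mounted at the origin on the work surface. World frame = base frame: x ahead of the robot, y to its left, z up, the work surface at z = 0. Lengths are in m, angles in rad, forces in N, time in s.
With the tool pointing down it reaches from about 0.35 to 0.775 m from the base axis. Payload 5.5 kg.
Tool frame: the origin (TCP) lies midway between the tips of the shut fingers; the grasp point (between the pads) lies grip_point_offset behind it (grip_point_offset is the distance from the TCP to the grasp point, in m); z points along the fingers, y is the direction in which the jaws open and shut (so a half turn about z gives the same grasp; the last joint's range is limited). The gripper opens to 85 mm and grips with 20 to 120 N. Pads are 22 mm wide; open, the fingers measure 114 mm over their backs; the gripper's body (76 mm by 85 mm) begins 54 mm behind the grasp point. The pads swing forward as they close: fully open they stand 13 mm farther back than shut.
Start: joints at [-1.259, 0.313, 0.046, 1.304, 0, 1.431], TCP at [0.251, -0.517, 0.231] pointing down, gripper open.
Joint ranges: [-2.76, 2.76], [-0.86, 1.69], [-1.03, 1.26], [-2.2, 2.34], [-1.47, 1.5], [-3.14, 3.14]. Speed limits (rad/s): [2.57, 2.57, 3.14, 3.14, 3.14, 3.14].

### API

Orientations are given as a unit quaternion [w, x, y, z].
In Python, from workcell import * gives the robot as it stands.
- The arm moves only by the tool send_rows, never from a script. Its argument "series" is one flat list of numbers, 7 for each row, row after row: the shift along the tool's x, y, z in cm, then the turn, a rotation vector about the tool's x, y, z in degrees, then the opening, from 0 (shut) to 1 (fully open). A call has 1 to 10 rows; each row is the pose to reach, as a shift and turn from the pose commanded when the call began, along the tool's axes at that moment; what a row does not reach only later rows make up. A row lasts 1/12 s, in which the tool goes at most 41.7 mm and 7.16 degrees, less where a joint would pass 70% of its speed; a pose out of reach is approached as far as the arm can. A call with a gripper value outside its range is refused whole. The fingers move at their own pace and stop on an object; "newtons" is the grip in N (left out, the last holds). Time passes only in rows, so rows that repeat a pose let the fingers close. It gives the time, the measured TCP pose, the force and the opening at its end, in the units of the state.
- get_state(): the state, without advancing time (a new reading comes with each control period).
- read_camera(name): name is "scene" or "top" or "wrist"; returns the picture (420x560x3 uint8, blue, green, red); there is no depth.
- camera_info(name): a dict with "K" (3x3 intrinsics, pixels), "D" ([k1, k2, p1, p2, k3] as OpenCV has them; the pictures are not rectified), "xyz" and "attitude" of the camera in the world. Camera axes: x right, y down, z forward; pixel columns grow to the right and rows downward; lengths in m; the calibration is good to about 2 mm. A picture is of the moment at which its call begins: read the wrist's pose just before it. camera_info takes no time and is no camera call; for the wrist camera it gives the pose at the moment of the call.
- hand_in(): hands the job in, once; it reports no verdict.
Trained networks look in the newest picture that a camera, given by its name, has taken for a name from the list of things; names that differ only in an ending like _2 or _b are one class to them, and where a whole thing is asked for, a point or a joint stands for the part that bears it (a point fixed in the world has none). Each returns a list of dicts, best first, with "p" (0 to 1); they miss things now and then, are a little off and sometimes report something else, mostly with a low value. They report only what shows in the picture. A call takes as long as a camera call.
- silhouettes(camera, label): "pixels" (420x560 bool, what is visible of it) and "box" ([left, top, width, height] in pixels, round what is visible of it).
The state is a dict: "clock": time; "joint_pos": joint angles; "qvel": joint speeds; "tau": joint torques, N m; "tcp_pos": TCP position; "orientation": TCP orientation; "wrist_force": force on the tool from outside, world axes, zero at the start; "ft_torque": the same for the moment, N m; "finger_gap": finger opening in m.
Only numpy, scipy, OpenCV 4.12 (cv2) and the standard library are available. Lean on these libraries where they do the work, as an engineer would, in place of code of your own. Each camera call takes 0.05 s, during which the arm holds its last target. There are 200 camera calls.

## Working session

There is one attempt and no reset: what is moved stays moved. The work goes in short steps, Python scripts to look and compute and a tool call to move; the robot and the scene stay as the last step left them, time stands still between calls to the robot, and variables do not carry over. Pictures are saved under pics/ and viewed, about 8 in all and at most 12, crops included, and the job is handed in when it is done.

Besides the shell and the picture viewer there is one more tool, called after "Request:" as name(argument=value, ...) on one line, values as JSON. send_rows: Moves the arm, as the interface text tells. Its arguments: {"type":"object","properties":{"series":{"type":"array"},"newtons":{"type":"number"}},"required":["series"]}

```bash
mkdir -p pics
cat > h.py <<'E'
from workcell import *
import numpy as np, cv2
from scipy.spatial.transform import Rotation as R
def rot(q): return R.from_quat([q[1],q[2],q[3],q[0]])
def ray(ci,u,v):
    p=cv2.undistortPoints(np.array([[[u,v]]],float),np.array(ci["K"],float),np.array(ci["D"],float))[0,0]
    a=np.array(ci["attitude"],float)
    M=a if a.shape==(3,3) else rot(a).as_matrix()
    return np.array(ci["xyz"],float),M@np.array([p[0],p[1],1.])
def atz(ci,u,v,z):
    o,d=ray(ci,u,v); return o+d*(z-o[2])/d[2]
E
python3 - <<'E'
from h import *
print(get_state()); 
try: print(grip_point_offset)
except Exception as e: print(e)
ims=[]
for c in("scene","top"):
    ci=camera_info(c); print(c,ci)
    im=read_camera(c); ims.append(im)
    for n,z in(("grip_blue",.123),("knob_red",.123),("knob_yellow",.148)):
        for s in silhouettes(c,n)[:2]:
            b=s["box"]; ys,xs=np.nonzero(s["pixels"]); print(c,n,s["p"],b,xs.mean(),ys.mean(),atz(ci,xs.mean(),ys.mean(),z))
cv2.imwrite("pics/a.png",cv2.resize(np.hstack(ims),(800,300)))
E
```

```text
{'clock': 0.0, 'joint_pos': array([-1.25859124e+00,  3.13977138e-01,  4.49579574e-02,  1.30359016e+00,
       -2.18415203e-05,  1.43119435e+00]), 'qvel': array([ 0.0007591 ,  0.00034294, -0.00058791, -0.00080275, -0.00279215,
       -0.00095355]), 'tau': array([ 5.07447703e-05, -4.80624747e+01,  2.98534709e+01,  1.93380163e-02,
        3.34098360e-06,  4.27786233e-06]), 'tcp_pos': array([ 0.25086411, -0.51681416,  0.23041351]), 'orientation': array([-9.02191037e-04,  9.74591722e-01,  2.23986947e-01, -8.90159155e-05]), 'wrist_force': array([-0.37531273, -0.05085434, -1.23827564]), 'ft_torque': array([-0.03573996,  0.01826401, -0.04648026]), 'finger_gap': 0.08530807032764615}
0.0187
scene {'K': array([[413.6415166 ,   0.        , 280.36272404],
       [  0.        , 413.6415166 , 205.70485207],
       [  0.        ,   0.        ,   1.        ]]), 'D': array([-0.04888126,  0.        ,  0.        ,  0.        ,  0.        ]), 'xyz': array([1.00383649, 0.05854014, 0.6210408 ]), 'attitude': array([-0.25466644,  0.63467717,  0.6723074 , -0.28343015])}
scene grip_blue 0.77 [231.9, 233.9, 20.
[... 465 characters left out ...]
423.70499843,   0.        , 276.86647859],
       [  0.        , 423.70499843, 200.39039826],
       [  0.        ,   0.        ,   1.        ]]), 'D': array([-0.09872824,  0.        ,  0.        ,  0.        ,  0.        ]), 'xyz': array([0.51097741, 0.04750549, 0.83997964]), 'attitude': array([ 0.01738437, -0.70364164,  0.70871103, -0.04811354])}
top grip_blue 0.8 [300.2, 182.1, 19.5, 17.8] 307.21153846153845 189.625 [ 0.59577338 -0.03616531  0.123     ]
top knob_red 0.6 [237.2, 200.3, 19.4, 21.5] 246.00392156862745 210.70980392156864 [0.56026509 0.0684411  0.123     ]
top knob_yellow 0.57 [360.1, 155.5, 20.2, 21.4] 370.38505747126436 166.3448275862069 [ 0.63183459 -0.14066464  0.148     ]
```

View pics/a.png

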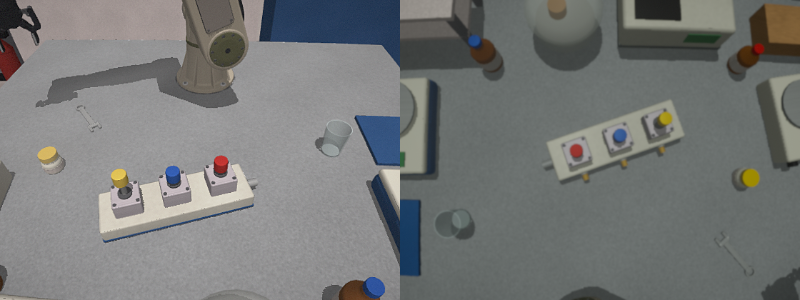

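```bash
cat >> h.py <<'E'
def plan(pt,jaw,zt):
    s=get_state(); r=rot(s["orientation"])
    j=np.array([*jaw,0.]);j/=np.linalg.norm(j)
    if r.as_matrix()[:,1]@j<0: j=-j
    z=np.array([0,0,-1.]); T=R.from_matrix(np.c_[np.cross(j,z),j,z])
    d=np.array([*pt,zt])-s["tcp_pos"]
    print("world d mm",d*1e3,"shift cm",r.inv().apply(d)*100,"turn",(r.inv()*T).as_rotvec(degrees=True),"j6",s["joint_pos"][5])
E
python3 - <<'E'
from h import *
print(rot(get_state()["orientation"]).as_matrix())
plan((.597,-.0362),(.943,.332),.225)
E
```

```text
[[ 8.99672242e-01  4.36565980e-01 -3.97837626e-05]
 [ 4.36565980e-01 -8.99672223e-01  1.90093275e-04]
 [ 4.71959107e-05 -1.88389880e-04 -9.99999981e-01]]
world d mm [345.97125548 481.08256895  -6.17869542] shift cm [ 52.12847265 -28.177618     0.62563818] turn [-6.84110122e-03 -1.00738203e-02 -8.35105462e+01] j6 1.4312233959454828
```

Request:
send_rows(series=[1.6,-0.8,0,0,0,-2.5,1,4.7,-2.5,0,0,0,-7.5,1,8.3,-4.5,0,0,0,-13.4,1,11.9,-6.4,0,0,0,-19.2,1,15.6,-8.4,0,0,0,-25,1,19.2,-10.4,0,0,0,-31,1,22.9,-12.4,0,0,0,-37,1,26.5,-14.4,0,0,0,-42.5,1,30.2,-16.3,0,0,0,-48.4,1,33.8,-18.3,0,0,0,-54.2,1], newtons=40)

```text
clock: 1.23
tcp_pos: [0.4763, -0.2034, 0.2316]
orientation: [0.0, 0.764, 0.645, 0.0]
wrist_force: [-0.1, -0.0, 0.5]
finger_gap: 0.0849
```

Run:
```python
from h import *
plan((.597,-.0362),(.943,.332),.225)
```

```text
world d mm [120.74765519 167.18161301  -6.61783393] shift cm [18.50255193  9.10778804  0.6622733 ] turn [  0.04619278   0.03794687 -29.02400698] j6 1.1801666147061285
```

Request:
send_rows(series=[3.2,1.6,0.1,0,0,-5,1,6.6,3.2,0.2,0,0,-10.5,1,10,4.9,0.4,0,0,-16,1,13.2,6.5,0.5,0,0,-21,1,16,7.9,0.6,0,0,-25.5,1,17.8,8.8,0.6,0,0,-28.2,1,18.5,9.1,0.6,0,0,-29,1,18.5,9.1,0.6,0,0,-29,1,18.5,9.1,0.6,0,0,-29,1])

```text
clock: 1.98
tcp_pos: [0.5964, -0.0388, 0.2251]
orientation: [-0.0, 0.58, 0.814, -0.0]
wrist_force: [-0.6, -1.2, 0.3]
finger_gap: 0.0853
```

Run:
```python
from h import *
ci=camera_info("wrist"); im=read_camera("wrist"); print(ci["xyz"],get_state()["tcp_pos"])
for n,z in(("grip_blue",.123),("knob_red",.123),("knob_yellow",.148)):
    for s in silhouettes("wrist",n)[:1]:
        ys,xs=np.nonzero(s["pixels"]); print(n,s["p"],s["box"],atz(ci,xs.mean(),ys.mean(),z),atz(ci,xs.mean(),ys.mean(),z+.014))
cv2.imwrite("pics/b.png",im)
plan((.597,-.0362),(.943,.332),.1043)
```

```text
[0.571879   0.03344499 0.36789477] [ 0.59614671 -0.03930126  0.22525117]
grip_blue 0.64 [262.7, 191.7, 40.8, 41.2] [ 0.59688366 -0.03797014  0.123     ] [ 0.5954542  -0.03388752  0.137     ]
knob_red 0.6 [257.0, 31.8, 48.5, 54.6] [0.56034016 0.06795863 0.123     ] [0.5609998  0.06598557 0.137     ]
knob_yellow 0.77 [258.9, 303.3, 42.2, 66.0] [ 0.63136933 -0.13977234  0.148     ] [ 0.62758177 -0.12874415  0.162     ]
world d mm [   0.8559919     3.6386402  -121.24511797] shift cm [ 0.32021858  0.19979773 12.12439902] turn [-0.00315948  0.01835508 -0.44155366] j6 1.0391125322952905
```

View pics/b.png

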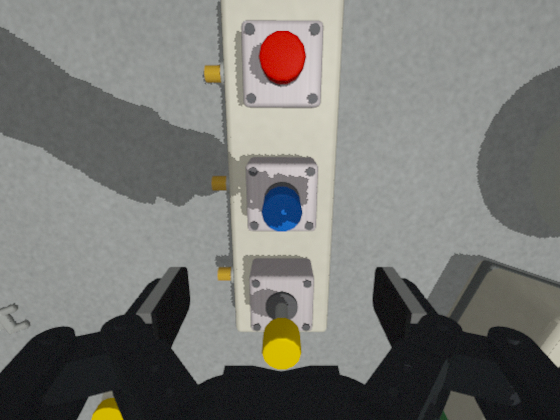

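The wrist view shows red (282,57), blue (282,209) and yellow (282,343) all in one column, so the jaw axis lies squarely across the row. The blue position agrees within 2 mm in all three cameras, so I'm descending.

Request:
send_rows(series=[0.2,0.1,1.5,0,0,-0.4,1,0.3,0.2,4,0,0,-0.4,1,0.3,0.2,6.5,0,0,-0.4,1,0.3,0.2,8.5,0,0,-0.4,1,0.3,0.2,10,0,0,-0.4,1,0.3,0.2,11,0,0,-0.4,1,0.3,0.2,11.7,0,0,-0.4,1,0.3,0.2,12,0,0,-0.4,1,0.3,0.2,12,0,0,-0.4,1,0.3,0.2,12,0,0,-0.4,1])

```text
clock: 3.02
tcp_pos: [0.5982, -0.0354, 0.1062]
orientation: [0.001, 0.577, 0.816, 0.0]
wrist_force: [0.2, -0.6, 0.3]
finger_gap: 0.0858
```

Run:
```python
from h import *
plan((.597,-.0365),(.943,.332),.1043)
print(get_state()["wrist_force"])
cv2.imwrite("pics/c.png",np.hstack([cv2.resize(read_camera("scene")[150:310,110:350],(400,267)),cv2.resize(read_camera("wrist"),(400,267))]))
```

```text
world d mm [-1.18177516 -1.08905155 -1.85499236] shift cm [-0.06315255 -0.14792936  0.18537768] turn [0.06617495 0.04446123 0.07091383] j6 1.0380512385313532
[ 0.19065738 -0.57060922  0.28777826]
```

View pics/c.png

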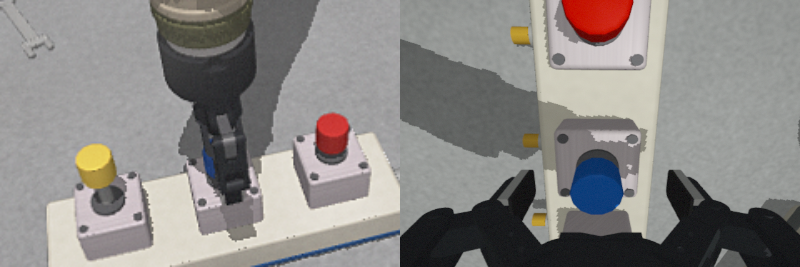

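The blue head sits midway between the open fingers, at crop x ≈ 597 with the fingers at about 515 and 682. I'll nudge slightly and close.

Request:
send_rows(series=[0,-0.1,0.3,0,0,0,1,0,-0.1,0.3,0,0,0,0.6,0,-0.1,0.3,0,0,0,0.4,0,-0.1,0.3,0,0,0,0.3,0,-0.1,0.3,0,0,0,0.2,0,-0.1,0.3,0,0,0,0,0,-0.1,0.3,0,0,0,0,0,-0.1,0.3,0,0,0,0,0,-0.1,0.3,0,0,0,0,0,-0.1,0.3,0,0,0,0], newtons=40)

```text
clock: 3.95
tcp_pos: [0.5958, -0.0357, 0.1027]
orientation: [-0.0, 0.577, 0.816, -0.001]
wrist_force: [-4.5, -1.1, 5.4]
finger_gap: 0.031
```

Request:
send_rows(series=[0,0,-0.2,0,0,0,0,0,0,-0.5,0,0,0,0,0,0,-0.8,0,0,0,0,0,0,-1.1,0,0,0,0,0,0,-1.4,0,0,0,0,0,0,-1.7,0,0,0,0,0,0,-2,0,0,0,0,0,0,-2.2,0,0,0,0,0,0,-2.3,0,0,0,0,0,0,-2.3,0,0,0,0])

```text
clock: 4.78
tcp_pos: [0.5959, -0.0357, 0.1255]
orientation: [-0.0, 0.577, 0.816, -0.001]
wrist_force: [-4.6, -4.4, -2.9]
finger_gap: 0.0309
```

Request:
send_rows(series=[0,0,-0.1,0,0,0,0,0,0,-0.2,0,0,0,0,0,0,-0.3,0,0,0,0,0,0,-0.3,0,0,0,0,0,0,-0.3,0,0,0,0])

```text
clock: 5.2
tcp_pos: [0.5958, -0.0357, 0.1278]
orientation: [-0.001, 0.577, 0.816, -0.001]
wrist_force: [-3.8, -4.8, -6.8]
finger_gap: 0.0308
```

Request:
send_rows(series=[0,0,-0.1,0,0,0,0,0,0,-0.2,0,0,0,0,0,0,-0.2,0,0,0,0,0,0,-0.2,0,0,0,0])

```text
clock: 5.53
tcp_pos: [0.5957, -0.0356, 0.1279]
orientation: [-0.001, 0.577, 0.816, -0.001]
wrist_force: [0.1, -5.7, -19.6]
finger_gap: 0.0307
```

Run:
```python
from h import *
cv2.imwrite("pics/d.png",np.hstack([cv2.resize(read_camera("scene")[150:310,110:350],(400,267)),cv2.resize(read_camera("wrist"),(400,267))]))
print(get_state()["wrist_force"],get_state()["tcp_pos"])
```

```text
[ -0.58786929  -5.90237394 -18.5150669 ] [ 0.59573014 -0.03563161  0.12792516]
```

View pics/d.png

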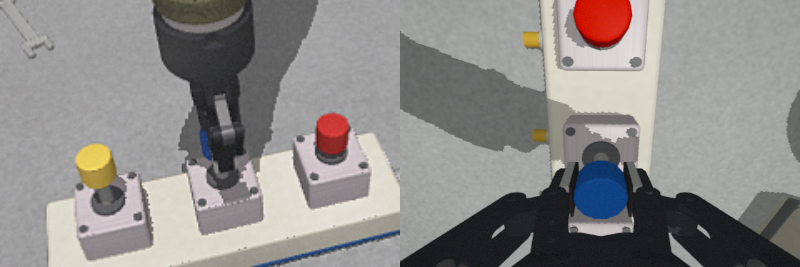

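The TCP rose 25.2 mm and then stalled as the force grew to about 19 N, so the knob is at its upper stop with no slip. The picture shows the blue head lifted on its stem, held at about (602,190). I'll hold there for a moment with less pull.

Request:
send_rows(series=[0,0,0.1,0,0,0,0,0,0,0.1,0,0,0,0,0,0,0.1,0,0,0,0,0,0,0.1,0,0,0,0,0,0,0.1,0,0,0,0,0,0,0.1,0,0,0,0,0,0,0.1,0,0,0,0,0,0,0.1,0,0,0,0,0,0,0.1,0,0,0,0,0,0,0.1,0,0,0,0])

```text
clock: 6.47
tcp_pos: [0.5957, -0.0357, 0.1278]
orientation: [-0.001, 0.577, 0.816, -0.001]
wrist_force: [-1.8, -4.5, -13.9]
finger_gap: 0.031
```

Request:
send_rows(series=[0,0,0.2,0,0,0,0,0,0,0.5,0,0,0,0,0,0,0.8,0,0,0,0,0,0,1.1,0,0,0,0,0,0,1.4,0,0,0,0,0,0,1.7,0,0,0,0,0,0,2,0,0,0,0,0,0,2.3,0,0,0,0,0,0,2.5,0,0,0,0,0,0,2.5,0,0,0,0])

```text
clock: 7.3
tcp_pos: [0.5959, -0.0357, 0.1055]
orientation: [-0.0, 0.577, 0.817, -0.001]
wrist_force: [-6.5, -4.2, 0.2]
finger_gap: 0.0311
```

Request:
send_rows(series=[0,0,0.1,0,0,0,0,0,0,0.2,0,0,0,0,0,0,0.3,0,0,0,0,0,0,0.4,0,0,0,0,0,0,0.5,0,0,0,0,0,0,0.5,0,0,0,0,0,0,0.5,0,0,0,0])

```text
clock: 7.88
tcp_pos: [0.5959, -0.0357, 0.1026]
orientation: [0.001, 0.577, 0.817, -0.0]
wrist_force: [-11.4, -2.9, 12.3]
finger_gap: 0.0308
```

Request:
send_rows(series=[0,0,0.1,0,0,0,0,0,0,0.1,0,0,0,0,0,0,0.1,0,0,0,0,0,0,0.1,0,0,0,0])

```text
clock: 8.22
tcp_pos: [0.596, -0.0357, 0.1025]
orientation: [0.001, 0.577, 0.817, -0.0]
wrist_force: [-13.7, -3.0, 17.2]
finger_gap: 0.0306
```

At the stop: 17 N with no further travel. Now I'll open the fingers and retreat.

Request:
send_rows(series=[0,0,0,0,0,0,0.5,0,0,0,0,0,0,1,0,0,0,0,0,0,1,0,0,0,0,0,0,1,0,0,0,0,0,0,1,0,0,0,0,0,0,1,0,0,0,0,0,0,1,0,0,0,0,0,0,1])

```text
clock: 8.88
tcp_pos: [0.5967, -0.0353, 0.0981]
orientation: [-0.0, 0.577, 0.817, -0.0]
wrist_force: [-0.6, 0.7, 0.2]
finger_gap: 0.0854
```

Request:
send_rows(series=[0,0,-0.5,0,0,0,1,0,0,-1.5,0,0,0,1,0,0,-3,0,0,0,1,0,0,-5,0,0,0,1,0,0,-7.5,0,0,0,1,0,0,-10,0,0,0,1,0,0,-12,0,0,0,1,0,0,-13,0,0,0,1,0,0,-13,0,0,0,1,0,0,-13,0,0,0,1])

```text
clock: 9.72
tcp_pos: [0.5969, -0.0355, 0.2286]
orientation: [0.001, 0.577, 0.817, 0.0]
wrist_force: [-0.6, 0.7, -0.8]
finger_gap: 0.0854
```

Run:
```python
from h import *
print(get_state()["wrist_force"])
ims=[]
for c in("scene","wrist"):
    ims.append(read_camera(c))
    for n in("knob_blue","knob_red","knob_yellow"):
        for s in silhouettes(c,n)[:1]: print(c,n,s["p"],s["box"])
cv2.imwrite("pics/e.png",np.hstack([cv2.resize(ims[0][150:310,110:350],(400,267)),cv2.resize(ims[1],(400,267))]))
```

```text
[-0.64103654  0.67336335 -0.8226871 ]
scene knob_blue 0.65 [234.3, 232.0, 16.8, 25.0]
scene knob_red 0.77 [298.9, 216.5, 19.0, 26.1]
scene knob_yellow 0.95 [155.7, 236.4, 23.9, 37.9]
wrist knob_blue 0.97 [262.2, 191.0, 41.0, 42.7]
wrist knob_red 0.84 [259.3, 40.7, 47.6, 47.7]
wrist knob_yellow 0.6 [258.1, 306.9, 41.2, 64.0]
```

View pics/e.png

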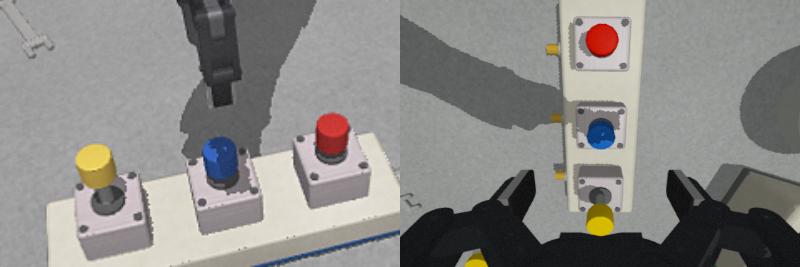

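The blue head is back low on its valve (crop 220,160), like red (332,133). Yellow is still raised (97,165), and the gripper is clear of everything.

```bash
python3 -c "
from workcell import *
print(hand_in())"
```

```text
the job is handed in; nothing more can be done
None
```

The blue line is vented: I pulled the blue knob up to its stop, held it there, pushed it fully home and let go. The job is handed in, at about 10 s of the 32 s allowed.

- **Pull:** the tool rose 25.2 mm, then stalled as the pull grew to about 19 N. I held it there for about 1 s.
- **Push:** the tool stopped at z = 0.1025 m against 0.1027 m at the start of the pull, with about 17 N pushing and no further travel.
- **After release:** the gripper is open and about 13 cm higher, with about 1 N left on the wrist sensor, so it is touching nothing. The last pictures show blue home, red still pushed in and yellow still pulled out.

None of the checks failed. The three cameras disagreed on the blue knob's position by at most about 2 mm.

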